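Roll the rolling pin off the ruled field to the back of the pastry mat

ROBOT

A 6-joint arm with a two-finger parallel gripper is mounted at the origin on the work surface. World frame = base frame: x ahead of the robot, y to its left, z up, the work surface at z = 0. Lengths are in m, angles in degrees, forces in N, time in s.
With the tool pointing down it reaches from about 0.3 to 0.75 m from the base axis. Payload 8.5 kg.
Tool frame: the origin (TCP) lies midway between the tips of the shut fingers; the grasp point (between the pads) lies 19 mm behind it (env.grip_depth is the distance from the TCP to the grasp point, in m); x points along the fingers, y is the direction in which the jaws open and shut, and the axes are right-handed (so a half turn about x gives the same grasp; the last joint's range is limited). The gripper opens to 85 mm and grips with 20 to 120 N. Pads are 22 mm wide; open, the fingers measure 114 mm over their backs; the gripper's body (76 mm by 85 mm) begins 54 mm behind the grasp point. The pads swing forward as they close: fully open they stand 13 mm farther back than shut.
Start: joints at [64.211, 21.807, 74.336, -0, 83.858, -12.336], TCP at [0.128, 0.535, 0.231] pointing down, gripper open.
Joint ranges: [-178.18, 178.18], [-50.72, 133.34], [12.68, 142.11], [-81.47, 261.47], [9.98, 163.14], [-165.26, 165.26]. Speed limits (degrees/s): [136.94, 136.94, 180, 180, 180, 180].

INTERFACE

Orientations are given as a 3x3 rotation matrix whose columns are the frame's x, y, z axes.
In Python, from rig import env gives the robot as it stands.
- The arm moves only by the tool play_rows, never from a script. Its arguments are lists of equal length, an entry for each row: "travel": the shift along the world's x, y, z in cm, a list of three; "rotation": the turn, a rotation vector about the world's x, y, z in rad, a list of three; "claw": the finger opening in cm, from 0 to 8.54. A call has 1 to 12 rows; each row shifts and turns the pose as measured when the row begins; what a row does not reach is not made up. A row lasts 1/12 s, in which the tool goes at most 41.7 mm and 7.16 degrees, less where a joint would pass 70% of its speed; a pose out of reach is approached as far as the arm can. A call is refused whole if a number of a shift passes 4.17 or a number of a turn 0.125, either way. A call with a gripper value outside its range is refused whole. The fingers move at their own pace and stop on an object; "squeeze" is the grip in N (left out, the last holds). Time passes only in rows, so rows that do not move let the fingers close. It gives the time, the measured TCP pose, the force and the opening at its end, in the units of the state.
- env.observe(): the state, without advancing time (a new reading comes with each control period).
- env.get_image(name): name is "scene" or "top" or "wrist"; returns the picture (400x640x3 uint8, red, green, blue); there is no depth.
- env.camera_info(name): a dict with "vertical_fov" (degrees; the focal length in pixels is half the picture's height over the tangent of half this angle, whatever the lens; pixels are square), "cx", "cy" (the principal point, pixels), "eye" and "rotation" of the camera in the world. Camera axes: x right, y down, z forward; pixel columns grow to the right and rows downward; lengths in m; the calibration is good to about 2 mm. A picture is of the moment at which its call begins: read the wrist's pose just before it. camera_info takes no time and is no camera call; for the wrist camera it gives the pose at the moment of the call.
- env.close_job(): hands the job in, once; it reports no verdict.
The state is a dict: "time_s": time; "q": joint angles; "qvel": joint speeds; "joint_efforts": joint torques, N m; "position": TCP position; "tool_rot": TCP orientation; "ft_force": force on the tool from outside, world axes, zero at the start; "wrist_torque": the same for the moment, N m; "grip_width": finger opening in m.
Only numpy, scipy, OpenCV 4.12 (cv2) and the standard library are available. Lean on these libraries where they do the work, as an engineer would, in place of code of your own. Each camera call takes 0.05 s, during which the arm holds its last target.

TASK

Clear the printed field of the pastry mat for the next dough: with the fingertips on top of the rolling pin, roll it away from the robot until the whole barrel lies on the plain margin along the back of the mat, roughly parallel to the mat's back edge, and leave it there at rest. Only roll it from above: do not grip it, lift it, slide it without turning, or shove it from low down behind. The shakers, the jug and the spoon stay where they are.

Things in the scene. Friction and masses are not known exactly. Their poses are not given: they have to be found in the camera images.
- mat: Pale silicone pastry mat, 400 mm (x) by 500 mm (y), 2 mm thick, fixed flat on the wooden worktop. Origin: centre of its underside; x points away from the robot to the back edge (x = +200 mm), y to the left. A dark ruled field of 50 mm squares with circles is printed from x = -140 to +110 mm, y = -200 to +200 mm; behind it, x = +110 to +200 mm, is a plain margin. Place and angle vary.
- margin (a point): Middle of the mat's plain back margin, on the upper face (2 mm above the worktop), 155 mm behind the mat's origin; axes as the mat's. The margin reaches 45 mm from it forward and back, 250 mm sideways.
- pin: One-piece beech rolling pin, about 0.4 kg, loose on the ruled field, within 6 degrees of parallel to the mat's back edge. Barrel 50 mm diameter, 220 mm long; fixed handles to 29 mm thick clear the mat; 400 mm overall. Origin: its centre, on the axis, 27 mm above the worktop (barrel's top 52 mm). y runs along the pin, x and z turn as it rolls. Its axis starts 110 to 145 mm in front of point margin.
- barrel_left (a point): Centre of the barrel's end face on the pin's +y side (left): on the axis, 110 mm from the pin's origin. Fingers that press on the barrel's top and move across it carry the pin along at half their own travel, and it turns as it goes.
- barrel_right (a point): Centre of the barrel's end face on the pin's -y side (right): on the axis, 110 mm from the pin's origin. The soft mat resists rolling: let go at a slow roll, the pin stops within some millimetres and stays where it is left.
- shaker_a: White ceramic table shaker with a domed steel cap, 46 mm diameter, 92 mm high, standing behind the mat's back edge. Origin at the centre of its underside. Leave it alone.
- shaker_b: A second shaker of the same shape and size, standing beside the first behind the mat. Origin at the centre of its underside. Leave it alone.
- jug: White plastic measuring jug, open, 110 mm diameter at the rim, 150 mm high, with a handle reaching 98 mm from its axis, standing at one side of the mat. Origin at the centre of its underside. Leave it alone.
- spoon: Black plastic serving spoon lying on the worktop at the other side of the mat, along x. Origin under its middle. Leave it alone.

How it is judged:
By the outcome, as a careful person would: the job done as asked, in the order asked, and still so for the second after the job is handed in, with the robot touching nothing.
It also fails if it takes over 54 s, if anything falls off the work surface, if the arm or the gripper's body presses on something with over 40 N, if the wrist force passes 120 N, or if a joint passes its speed limit or range.

## Working session

There is one attempt and no reset: what is moved stays moved. The work goes in short steps, Python scripts to look and compute and a tool call to move; the robot and the scene stay as the last step left them, time stands still between calls to the robot, and variables do not carry over. Pictures are saved under pics/ and viewed, and the job is handed in when it is done.

Besides the shell and the picture viewer there is one more tool, called after ">>>" as name(argument=value, ...) on one line, values as JSON. play_rows: Moves the arm, as the interface text tells. Its arguments: {"type":"object","properties":{"travel":{"type":"array","items":{"type":"array","items":{"type":"number"}}},"rotation":{"type":"array","items":{"type":"array","items":{"type":"number"}}},"claw":{"type":"array","items":{"type":"number"}},"squeeze":{"type":"number"}},"required":["travel","rotation","claw"]}

```bash
mkdir -p pics; ls
python3 - <<'E'
from rig import env
import cv2
s=env.observe();print(s)
for n in("top","scene"):
    print(n,env.camera_info(n)); cv2.imwrite(f"pics/{n}0.png",env.get_image(n)[:,:,::-1])
E
```

```text
pics
{'time_s': 0.0, 'q': array([ 6.42114516e+01,  2.18410478e+01,  7.43854156e+01,  3.56768023e-04,
        8.38587034e+01, -1.23359692e+01]), 'qvel': array([ 0.0154465 ,  0.06888759,  0.01809425, -0.06091305, -0.08758186,
       -0.10666401]), 'joint_efforts': array([ 3.88550652e-04, -4.48469639e+01, -2.31278104e+01, -1.54500617e-04,
        4.85388460e-03,  4.04748482e-05]), 'position': array([0.12782141, 0.53463305, 0.23070735]), 'tool_rot': array([[-6.52251516e-04,  2.32640681e-01,  9.72562537e-01],
       [-1.33570495e-03,  9.72561674e-01, -2.32641370e-01],
       [-9.99998895e-01, -1.45079728e-03, -3.23615517e-04]]), 'ft_force': array([-0.1789117 ,  0.07314411,  0.64244483]), 'wrist_torque': array([-0.05008286, -0.00177509,  0.04923985]), 'grip_width': 0.08553467199179268}
top {'vertical_fov': 49.65815182387344, 'cx': 319.7424648246574, 'cy': 203.82221652225857, 'eye': array([0.3686685 , 0.04942648, 1.28647949]), 'rotation': array([[ 0.00348195, -0.98598024,  0.16682579],
       [-0.99991196, -0.00129681,  0.01320549],
       [-0.01280402, -0.16685709, -0.98589795]])}
scene {'vertical_fov': 42.02484699253119, 'cx': 313.9520217680263, 'cy': 199.6806003572313, 'eye': array([1.1017412 , 1.07019783, 0.83711466]), 'rotation': array([[-0.89009724,  0.27501146, -0.36344958],
       [ 0.45522992,  0.49761252, -0.73834104],
       [-0.02219518, -0.82264845, -0.56811698]])}
```

View pics/top0.png

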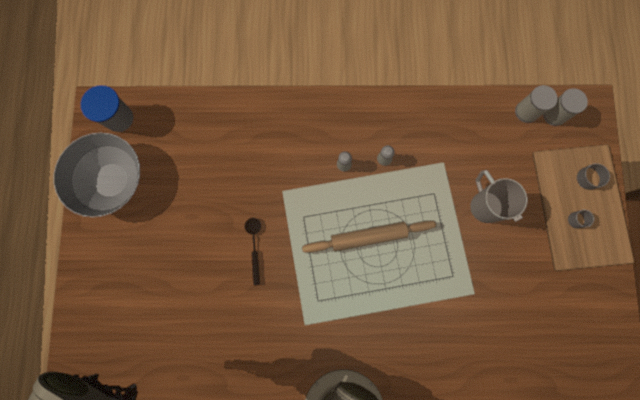

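View pics/scene0.png

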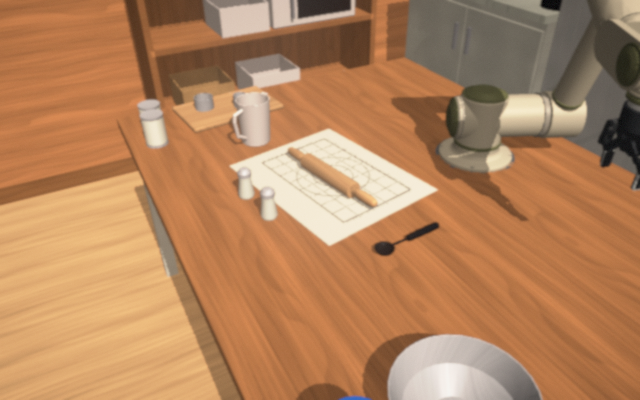

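The top view shows the mat with corners near (283,190), (444,164), (472,295) and (305,322). The pin barrel runs from about (332,242) to (407,230). The shakers are behind the mat, the spoon is on the left and the jug on the right. Next I'll measure these.

```bash
cat > h.py <<'E'
import numpy as np,cv2
def cast(info,px,z,H=400):
    f=H/2/np.tan(np.radians(info["vertical_fov"]/2))
    px=np.atleast_2d(np.asarray(px,float))
    d=np.c_[(px[:,0]-info["cx"])/f,(px[:,1]-info["cy"])/f,np.ones(len(px))]@np.asarray(info["rotation"]).T
    e=np.asarray(info["eye"]); return e+d*((z-e[2])/d[:,2])[:,None]
def proj(info,P,H=400):
    f=H/2/np.tan(np.radians(info["vertical_fov"]/2))
    c=(np.atleast_2d(P)-info["eye"])@np.asarray(info["rotation"])
    return c[:,:2]/c[:,2:]*f+[info["cx"],info["cy"]]
E
python3 - <<'E'
from rig import env
from h import *
im=cv2.imread("pics/top0.png");info=env.camera_info("top")
hsv=cv2.cvtColor(im,cv2.COLOR_BGR2HSV)
for p in [(295,200),(370,237),(320,245),(260,200),(345,220)]: print(p,hsv[p[1],p[0]])
roi=np.zeros(im.shape[:2],np.uint8);roi[150:335,270:480]=255
m=cv2.inRange(hsv,(15,0,120),(100,70,255))&roi
m[150:175,330:400]=0
cs,_=cv2.findContours(cv2.morphologyEx(m,cv2.MORPH_CLOSE,np.ones((7,7))),cv2.RETR_EXTERNAL,cv2.CHAIN_APPROX_NONE)
c=max(cs,key=cv2.contourArea);h=cv2.convexHull(c)
q=cv2.approxPolyDP(h,8,True)[:,0];print(q)
W=cast(info,q,.002);print(W)
print([np.linalg.norm(W[i]-W[i-1]) for i in range(len(W))])
p=cv2.inRange(hsv,(5,60,60),(20,255,255))&roi
ms=np.zeros_like(p);cv2.fillConvexPoly(ms,q,255);p&=cv2.erode(ms,np.ones((15,15)))
cs,_=cv2.findContours(p,cv2.RETR_EXTERNAL,cv2.CHAIN_APPROX_NONE);c=max(cs,key=cv2.contourArea)
print(cv2.minAreaRect(c),cv2.contourArea(c))
cv2.imwrite("pics/m.png",np.hstack([m,p])[150:335])
big=cv2.resize(im[140:330,220:540],None,fx=2.5,fy=2.5,interpolation=cv2.INTER_CUBIC);cv2.imwrite("pics/big.png",big)
E
```

```text
(295, 200) [ 23  41 163]
(370, 237) [ 16 116 147]
(320, 245) [ 15 119 159]
(260, 200) [ 12 149 113]
(345, 220) [ 29  37 160]
[[443 163]
 [473 293]
 [305 324]
 [283 191]]
[[ 0.71285213 -0.30908004  0.002     ]
 [ 0.32436159 -0.37867964  0.002     ]
 [ 0.23495506  0.10786783  0.002     ]
 [ 0.62530865  0.17820299  0.002     ]]
[np.float64(0.4950844450727997), np.float64(0.3946758179677581), np.float64(0.49469381734170514), np.float64(0.3966395834687844)]
((368.9488830566406, 236.23574829101562), (16.97528648376465, 136.6890869140625), 79.04593658447266) 1669.0
```

View pics/big.png

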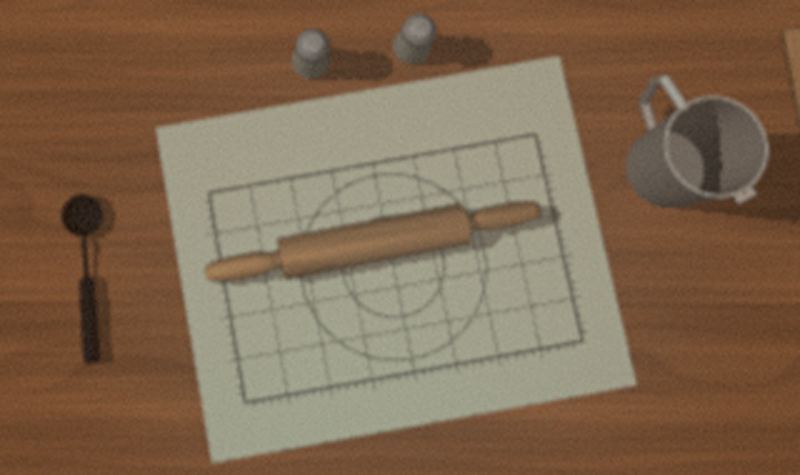

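```bash
cat > meas.py <<'E'
from h import *
# fixed mat estimate
def fitmat(W):  # W order: BR, FR, FL, BL
    c=W.mean(0); ax=(W[0]+W[3]-W[1]-W[2]); return c[:2],np.arctan2(ax[1],ax[0])
E
python3 - <<'E'
from rig import env
from meas import *
im=cv2.imread("pics/top0.png");info=env.camera_info("top")
W=np.array([[443,163],[473,293],[305,324],[283,191]])
c,a=fitmat(cast(info,W,.002));print("mat",c,np.degrees(a))
u=np.array([np.cos(a),np.sin(a)]);v=np.array([-u[1],u[0]])
tomat=lambda P:np.c_[(P[:,:2]-c)@u,(P[:,:2]-c)@v]*1000
o=np.array([220,140])
b=lambda L:np.array(L)/2.5+o
# field corners
print("field",tomat(cast(info,b([(537,134),(582,341),(246,402),(210,190)]),.002)).round())
# barrel outline, handle ends at axis height
P=cast(info,b([(281,257),(469,224),(208,271),(540,211)]),.027);print("barrelL,R,tipL,R world",P.round(3));print(tomat(P).round())
S=cast(info,b([(312,40),(418,22)]),.09);print("shaker tops",S.round(3),tomat(S).round())
print(np.degrees(np.arctan2(*(P[2]-P[3])[1::-1])))
print("wristcam",env.camera_info("wrist"))
E
```

```text
mat [ 0.47436936 -0.10042221] 10.185646191449985
field [[ 109. -202.]
 [-140. -201.]
 [-141.  198.]
 [ 111.  198.]]
barrelL,R,tipL,R world [[ 0.467  0.029  0.027]
 [ 0.506 -0.19   0.027]
 [ 0.45   0.114  0.027]
 [ 0.521 -0.274  0.027]]
[[  15.  129.]
 [  15.  -94.]
 [  14.  215.]
 [  16. -179.]]
shaker tops [[ 0.71  -0.006  0.09 ]
 [ 0.731 -0.127  0.09 ]] [[249.  52.]
 [248. -72.]]
100.37136755066764
wristcam {'vertical_fov': 58.1906183945392, 'cx': 315.10493489337716, 'cy': 199.55562459171182, 'eye': array([0.06366823, 0.55003405, 0.37231462]), 'rotation': array([[ 0.23339199,  0.93930556,  0.2514622 ],
       [ 0.97238181, -0.22509719, -0.06168359],
       [-0.0013363 ,  0.25891372, -0.96589953]])}
```

>>> play_rows(travel=[[1.0,-1.7,0],[2.0,-3.5,0],[2.0,-3.5,0],[2.0,-3.5,0],[2.0,-3.5,0],[2.0,-3.5,0],[2.0,-3.5,0],[2.0,-3.5,0],[2.0,-3.5,0],[2.0,-3.5,0],[2.0,-3.5,0],[2.0,-3.5,0]], rotation=[[0,0,0.035],[0,0,0.035],[0,0,0.035],[0,0,0.035],[0,0,0.035],[0,0,0.035],[0,0,0.035],[0,0,0.035],[0,0,0.035],[0,0,0.035],[0,0,0.035],[0,0,0.035]], claw=[8.5,8.5,8.5,8.5,8.5,8.5,8.5,8.5,8.5,8.5,8.5,8.5])

```text
time_s: 1.1
position: [0.3566, 0.1198, 0.2271]
tool_rot: [[-0.003, -0.216, 0.976], [-0.005, 0.976, 0.216], [-1.0, -0.004, -0.004]]
ft_force: [0.5, 1.8, 0.3]
grip_width: 0.0852
```

>>> play_rows(travel=[[1.3,-3.0,0.2],[1.3,-3.0,0.2],[1.3,-3.0,0.2],[1.3,-3.0,0.2],[1.3,-3.0,0.2],[1.0,-2.0,0],[0.5,-1.0,0],[0,0,0],[0,0,0]], rotation=[[0,0,-0.01],[0,0,-0.01],[0,0,-0.01],[0,0,-0.01],[0,0,0],[0,0,0],[0,0,0],[0,0,0],[0,0,0]], claw=[8.5,8.5,8.5,8.5,8.5,8.5,8.5,8.5,8.5])

```text
time_s: 1.85
position: [0.4398, -0.0765, 0.2355]
tool_rot: [[-0.007, -0.167, 0.986], [-0.004, 0.986, 0.167], [-1.0, -0.003, -0.007]]
ft_force: [0.3, 0.0, 0.5]
grip_width: 0.0848
```

Run:
```python
from rig import env
from h import *
i=env.camera_info("wrist");cv2.imwrite("pics/w1.png",env.get_image("wrist")[:,:,::-1])
import pickle;pickle.dump(i,open("w1.pkl","wb"));print(i["eye"],env.observe()["position"],env.observe()["tool_rot"],env.observe()["ft_force"])
```

```text
[ 0.37558909 -0.08705712  0.37748667] [ 0.43969732 -0.07617026  0.23552889] [[-0.00660197 -0.16749288  0.98585118]
 [-0.00376339  0.98586985  0.16747085]
 [-0.99997113 -0.0026045  -0.00713903]] [-0.30994712 -0.11528346 -0.68185437]
```

View pics/w1.png

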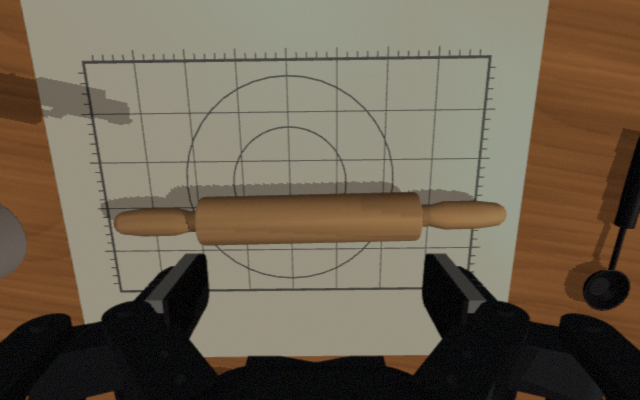

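The wrist view looks toward the robot, so the picture's bottom is the far side. The barrel runs from about (196,222) to (421,216). The field corners are at (84,62), (490,56), (120,291) and (470,289).

Run:
```python
from h import *
import pickle
i=pickle.load(open("w1.pkl","rb"));im=cv2.imread("pics/w1.png")
hsv=cv2.cvtColor(im,cv2.COLOR_BGR2HSV)
F=cast(i,[(84,62),(490,56),(470,289),(120,291)],.002);print(F.round(4))
# mat frame from field corners (mat coords known)
M=np.array([[-140,-200],[-140,200],[110,200],[110,-200]])/1000.
A=M-M.mean(0);B=F[:,:2]-F[:,:2].mean(0)
a=np.arctan2((A[:,0]*B[:,1]-A[:,1]*B[:,0]).sum(),(A*B).sum())
R=np.array([[np.cos(a),-np.sin(a)],[np.sin(a),np.cos(a)]]);c=F[:,:2].mean(0)-R@M.mean(0)
print("mat",c,np.degrees(a),"res mm",((F[:,:2]-c)@R*1000-M*1000).round(1).tolist())
m=cv2.inRange(hsv,(5,90,50),(20,255,255));m[:, :100]=0;m[:,510:]=0;m[:185]=0;m[252:]=0
b=m.copy();b[:,:205]=0;b[:,412:]=0
cols=np.arange(205,412,3);t=[np.where(b[:,x])[0].min() for x in cols];l=[np.where(b[:,x])[0].max()+1 for x in cols]
mid=(np.array(t)+l)/2;k=np.polyfit(cols,mid,1);print("mid",k,np.mean(np.array(l)-t))
P=cast(i,[(196,np.polyval(k,196)),(421,np.polyval(k,421))],.027)
Q=(P[:,:2]-c)@R*1000;print("barrel R,L",P.round(4),Q.round(1),"yaw rel",np.degrees(np.arctan2(-(Q[1]-Q[0])[0],(Q[1]-Q[0])[1])), "centre",P.mean(0))
```

```text
[[ 0.3723 -0.3188  0.002 ]
 [ 0.3009  0.0728  0.002 ]
 [ 0.5476  0.1222  0.002 ]
 [ 0.6178 -0.2762  0.002 ]]
mat [ 0.47442461 -0.09734067] 10.284485525244335 res mm [[-0.0, 0.3], [-0.4, -1.6], [1.2, 3.0], [-0.8, -1.6]]
mid [-2.26099135e-02  2.25789070e+02] 48.130434782608695
barrel R,L [[ 0.5089 -0.1892  0.027 ]
 [ 0.4652  0.0367  0.027 ]] [[ 17.6 -96.5]
 [ 14.9 133.5]] yaw rel 0.6724105332742334 centre [ 0.48707273 -0.07622896  0.027     ]
```

>>> play_rows(travel=[[1.2,0,-1.5],[1.2,0,-3],[1.0,-0.1,-3],[0.3,-0.1,-3],[0,0,-3],[0,0,-2.5],[0,0,-1.5],[0,0,0],[0,0,0]], rotation=[[0.004,-0.007,0.012],[0,0,0],[0,0,0],[0,0,0],[0,0,0],[0,0,0],[0,0,0],[0,0,0],[0,0,0]], claw=[8.5,8.5,8.5,8.5,8.5,8.5,8.5,8.5,8.5])

```text
time_s: 2.65
position: [0.4742, -0.0641, 0.0574]
tool_rot: [[0.006, -0.195, 0.981], [-0.0, 0.981, 0.195], [-1.0, -0.002, 0.006]]
ft_force: [0.6, 0.8, -0.0]
grip_width: 0.0853
```

>>> play_rows(travel=[[0.2,-1.0,-0.4],[0,0,-0.4],[0,0,-0.4],[0,0,-0.2],[0,0,0]], rotation=[[0,0.005,0],[0,0,0],[0,0,0],[0,0,0],[0,0,0]], claw=[8.5,8.5,8.5,8.5,8.5])

```text
time_s: 3.07
position: [0.478, -0.0743, 0.0464]
tool_rot: [[0.008, -0.197, 0.98], [-0.003, 0.98, 0.197], [-1.0, -0.005, 0.007]]
ft_force: [0.2, 0.3, -0.3]
grip_width: 0.0851
```

>>> play_rows(travel=[[0,0,-0.3],[0,0,-0.2],[0,0,-0.2],[0,0,-0.1],[0,0,0]], rotation=[[0,0,0],[0,0,0],[0,0,0],[0,0,0],[0,0,0]], claw=[8.5,8.5,8.5,8.5,8.5])

```text
time_s: 3.48
position: [0.4787, -0.0745, 0.0389]
tool_rot: [[0.01, -0.197, 0.98], [-0.004, 0.98, 0.197], [-1.0, -0.006, 0.009]]
ft_force: [0.3, 0.8, 5.2]
grip_width: 0.0847
```

>>> play_rows(travel=[[0.2,0.04,-0.08],[0.4,0.075,-0.06],[0.4,0.075,-0.06],[0.4,0.075,-0.06],[0.3,0.055,-0.06],[0,0,0]], rotation=[[0,0,0],[0,0,0],[0,0,0],[0,0,0],[0,0,0],[0,0,0]], claw=[8.5,8.5,8.5,8.5,8.5,8.5])

```text
time_s: 3.98
position: [0.4987, -0.0706, 0.0394]
tool_rot: [[0.018, -0.195, 0.981], [-0.003, 0.981, 0.195], [-1.0, -0.007, 0.017]]
ft_force: [-0.4, 0.8, -0.3]
grip_width: 0.0851
```

Run:
```python
from rig import env
from h import *
import pickle
i=env.camera_info("wrist");cv2.imwrite("pics/w2.png",env.get_image("wrist")[:,:,::-1])
t=env.camera_info("top");cv2.imwrite("pics/t2.png",cv2.resize(env.get_image("top")[140:330,220:540,::-1],None,fx=2.5,fy=2.5,interpolation=cv2.INTER_CUBIC))
s=env.observe();print(s["position"],s["ft_force"],s["time_s"])
```

```text
[ 0.49812587 -0.07073484  0.03918744] [0.09805395 0.08366374 3.48116326] 4.0833
```

View pics/w2.png

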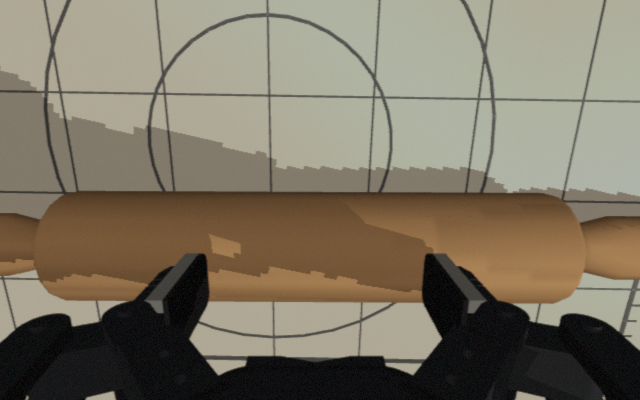

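View pics/t2.png

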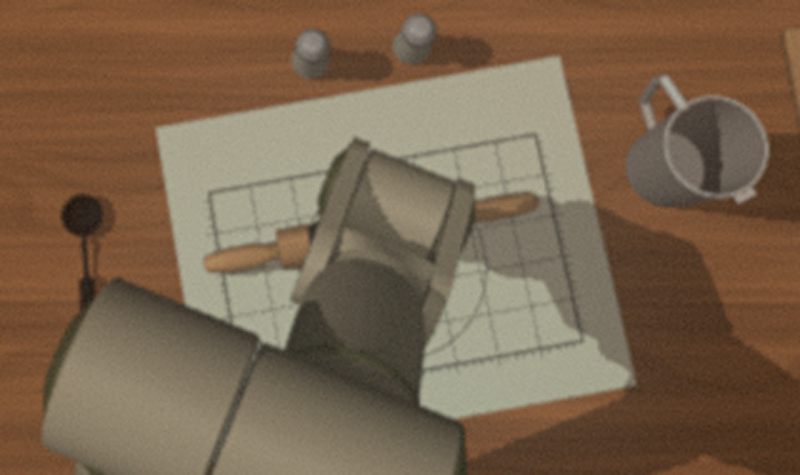

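```bash
cat > track.py <<'E'
from rig import env
from h import *
import sys
C=np.array([.47442,-.0985]);A=np.radians(10.25);u=np.array([np.cos(A),np.sin(A)]);v=np.array([-u[1],u[0]])
def axis(i,im):
    hsv=cv2.cvtColor(im,cv2.COLOR_BGR2HSV)
    m=cv2.inRange(hsv,(4,95,25),(20,255,255))
    pts=[]
    for x in list(range(75,150,3))+list(range(490,550,3)):
        r=np.where(m[:,x])[0]
        if len(r)>60: pts.append((x,r.min(),r.max()+1))
    p=np.array(pts,float)
    kt=np.polyfit(p[:,0],p[:,1],1);kb=np.polyfit(p[:,0],p[:,2],1)
    e=np.asarray(i["eye"]);out=[]
    for x in (100,530):
        g=cast(i,[(x,np.polyval(kt,x)),(x,np.polyval(kb,x))],.027)-e
        g/=np.linalg.norm(g,axis=1)[:,None]; d=g.sum(0); P=e+d*(.027-e[2])/d[2]; out.append(P[:2])
    out=np.array(out); q=np.c_[(out-C)@u,(out-C)@v]
    s=(q[1]-q[0]); x0=q[0,0]+s[0]*(.017-q[0,1])/s[1]
    return x0*1000,np.degrees(np.arctan2(-s[0],s[1])),len(p),np.mean(p[:,2]-p[:,1])
if __name__=="__main__":
    i=env.camera_info("wrist");im=np.ascontiguousarray(env.get_image("wrist")[:,:,::-1]);cv2.imwrite(f"pics/{sys.argv[1]}.png",im)
    s=env.observe();tp=s["position"][:2]-C
    a=axis(i,im);print("pin mat x %.1f yaw %.2f n%d h%.0f"%a,"| tool mat x %.1f y %.1f off %.1f"%(tp@u*1000,tp@v*1000,tp@u*1000-a[0]),"z %.4f"%s["position"][2],"F",s["ft_force"].round(1),"tx",s["tool_rot"][:2,0].round(3),"yaw %.2f"%(np.degrees(np.arctan2(s["tool_rot"][1,2],s["tool_rot"][0,2]))-10.25),"t %.2f"%s["time_s"])
E
python3 - <<'E'
from track import *
import pickle
im=cv2.imread("pics/w2.png");print(axis(env.camera_info("wrist"),im))
E
python3 track.py w3
```

```text
(np.float64(25.68147094083949), np.float64(0.7512128731684928), 45, np.float64(107.93333333333334))
pin mat x 26.0 yaw 0.73 n45 h108 | tool mat x 28.2 y 23.1 off 2.2 z 0.0392 F [-0.4 -0.1  3.2] tx [ 0.017 -0.003] yaw 0.99 t 4.13
```

>>> play_rows(travel=[[0.3,0.055,-0.08],[0.45,0.085,-0.06],[0.45,0.085,-0.06],[0.45,0.085,-0.06],[0.45,0.085,-0.06],[0.3,0.055,-0.05],[0.1,0.02,0],[0,0,0.8],[-1.2,-0.22,0.4],[-1.2,-0.22,0],[-0.3,-0.05,0],[0,0,0]], rotation=[[0,0,0],[0,0,0],[0,0,0],[0,0,0],[0,0,0],[0,0,0],[0,0,0],[0,0.01,0],[0,0.02,0],[0,0,0],[0,0,0],[0,0,0]], claw=[8.5,8.5,8.5,8.5,8.5,8.5,8.5,8.5,8.5,8.5,8.5,8.5])

```text
time_s: 5.13
position: [0.494, -0.0708, 0.0489]
tool_rot: [[-0.016, -0.193, 0.981], [-0.002, 0.981, 0.193], [-1.0, 0.001, -0.016]]
ft_force: [0.6, -0.8, -0.5]
grip_width: 0.0851
```

```bash
python3 track.py w4
```

```text
pin mat x 36.5 yaw 0.66 n45 h85 | tool mat x 24.4 y 23.8 off -12.0 z 0.0489 F [ 0.3 -0.2  0.4] tx [-0.016 -0.002] yaw 0.90 t 5.18
```

>>> play_rows(travel=[[0.3,0.05,-0.5],[0,0,-0.4],[0,0,-0.2],[0.2,0.04,-0.08],[0.5,0.09,-0.06],[0.6,0.11,-0.06],[0.6,0.11,-0.06],[0.6,0.11,-0.06],[0.6,0.11,-0.06],[0.6,0.11,-0.06],[0.6,0.11,-0.06],[0.3,0.055,-0.05]], rotation=[[0,0,0],[0,0,0],[0,0,0],[0,0,0],[0,0,0],[0,0,0],[0,0,0],[0,0,0],[0,0,0],[0,0,0],[0,0,0],[0,0,0]], claw=[8.5,8.5,8.5,8.5,8.5,8.5,8.5,8.5,8.5,8.5,8.5,8.5])

```text
time_s: 6.18
position: [0.5529, -0.0598, 0.0375]
tool_rot: [[0.001, -0.194, 0.981], [-0.003, 0.981, 0.194], [-1.0, -0.003, 0.0]]
ft_force: [-0.4, 0.7, 2.7]
grip_width: 0.0851
```

```bash
python3 track.py w5
```

```text
pin mat x 68.0 yaw 0.78 n45 h112 | tool mat x 84.4 y 24.1 off 16.4 z 0.0374 F [0.9 2.2 4.5] tx [ 0.001 -0.003] yaw 0.93 t 6.23
```

>>> play_rows(travel=[[0,0,0.8],[-1.2,-0.22,0.4],[-1.3,-0.24,0],[-0.2,-0.04,0],[0,0,0]], rotation=[[0,0,0],[0,0.015,0],[0,0,0],[0,0,0],[0,0,0]], claw=[8.5,8.5,8.5,8.5,8.5])

```text
time_s: 6.65
position: [0.5221, -0.0651, 0.0495]
tool_rot: [[-0.021, -0.195, 0.981], [-0.002, 0.981, 0.195], [-1.0, 0.002, -0.021]]
ft_force: [0.7, -0.0, 0.7]
grip_width: 0.0851
```

```bash
python3 track.py w6
```

```text
pin mat x 64.2 yaw 0.63 n45 h87 | tool mat x 53.0 y 24.4 off -11.2 z 0.0495 F [-0.  -0.3 -0.3] tx [-0.021 -0.002] yaw 0.98 t 6.70
```

>>> play_rows(travel=[[0.2,0.04,-0.55],[0,0,-0.4],[0,0,-0.2],[0.2,0.04,-0.08],[0.5,0.09,-0.06],[0.6,0.11,-0.06],[0.6,0.11,-0.06],[0.6,0.11,-0.06],[0.6,0.11,-0.06],[0.6,0.11,-0.06],[0.4,0.075,-0.06],[0.2,0.04,-0.05]], rotation=[[0,0,0],[0,0,0],[0,0,0],[0,0,0],[0,0,0],[0,0,0],[0,0,0],[0,0,0],[0,0,0],[0,0,0],[0,0,0],[0,0,0]], claw=[8.5,8.5,8.5,8.5,8.5,8.5,8.5,8.5,8.5,8.5,8.5,8.5])

```text
time_s: 7.7
position: [0.5768, -0.0548, 0.0377]
tool_rot: [[-0.004, -0.195, 0.981], [-0.003, 0.981, 0.195], [-1.0, -0.002, -0.005]]
ft_force: [0.7, 0.5, 5.6]
grip_width: 0.0851
```

>>> play_rows(travel=[[0,0,0.8],[-1.2,-0.22,0.4],[-1.2,-0.22,0],[-0.1,-0.02,0],[0,0,0]], rotation=[[0,0,0],[0,0.01,0],[0,0,0],[0,0,0],[0,0,0]], claw=[8.5,8.5,8.5,8.5,8.5])

```text
time_s: 8.12
position: [0.5482, -0.0596, 0.0494]
tool_rot: [[-0.02, -0.196, 0.98], [-0.003, 0.981, 0.196], [-1.0, 0.001, -0.02]]
ft_force: [0.2, -0.7, -0.1]
grip_width: 0.085
```

```bash
python3 track.py w7
```

```text
pin mat x 90.8 yaw 0.64 n45 h87 | tool mat x 79.6 y 25.2 off -11.2 z 0.0494 F [-0.1  0.   0.5] tx [-0.02  -0.003] yaw 1.06 t 8.17
```

Each cycle advances the pin about 26.6 mm, with no yaw change. I'll repeat it twice.

>>> play_rows(travel=[[0.2,0.04,-0.55],[0,0,-0.4],[0,0,-0.2],[0.2,0.04,-0.08],[0.5,0.09,-0.06],[0.6,0.11,-0.06],[0.6,0.11,-0.06],[0.6,0.11,-0.06],[0.6,0.11,-0.06],[0.6,0.11,-0.06],[0.4,0.075,-0.06],[0.2,0.04,-0.05]], rotation=[[0,0,0],[0,0,0],[0,0,0],[0,0,0],[0,0,0],[0,0,0],[0,0,0],[0,0,0],[0,0,0],[0,0,0],[0,0,0],[0,0,0]], claw=[8.5,8.5,8.5,8.5,8.5,8.5,8.5,8.5,8.5,8.5,8.5,8.5])

```text
time_s: 9.17
position: [0.6027, -0.0493, 0.0377]
tool_rot: [[-0.003, -0.197, 0.98], [-0.003, 0.98, 0.197], [-1.0, -0.002, -0.004]]
ft_force: [-0.2, 0.8, 6.0]
grip_width: 0.0851
```

>>> play_rows(travel=[[0,0,0.8],[-1.2,-0.22,0.4],[-1.2,-0.22,0],[-0.1,-0.02,0],[0,0,0]], rotation=[[0,0,0],[0,0.01,0],[0,0,0],[0,0,0],[0,0,0]], claw=[8.5,8.5,8.5,8.5,8.5])

```text
time_s: 9.58
position: [0.5763, -0.0539, 0.0492]
tool_rot: [[-0.017, -0.198, 0.98], [-0.003, 0.98, 0.198], [-1.0, 0.001, -0.018]]
ft_force: [0.5, 0.9, 1.6]
grip_width: 0.085
```

```bash
python3 track.py w8
```

```text
pin mat x 127.5 yaw 0.06 n45 h129 | tool mat x 108.3 y 25.8 off -19.3 z 0.0491 F [0.1 0.  0.3] tx [-0.017 -0.003] yaw 1.15 t 9.63
```

View pics/w8.png

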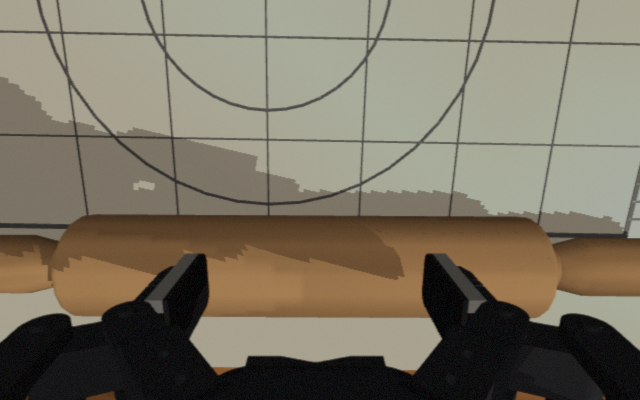

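The barrel sits square at rows 216 to 317, just past the field's back line. The worktop visible below row 365 polluted the mask, so I'll restrict the rows.

```bash
sed -i 's/    pts=\[\]/    m[345:]=0; pts=[]/' track.py; python3 track.py w9
```

```text
pin mat x 117.8 yaw 0.69 n45 h90 | tool mat x 108.6 y 25.8 off -9.2 z 0.0490 F [-0.4 -0.8  0.1] tx [-0.017 -0.003] yaw 1.16 t 9.68
```

Run:
```python
from track import *
i=env.camera_info("wrist");e=np.asarray(i["eye"])
for x,a,b in[(300,215.5,317.5),(110,215,316),(500,217,318)]:
    g=cast(i,[(x,a),(x,b)],.027)-e;g/=np.linalg.norm(g,axis=1)[:,None];d=g.sum(0);P=e+d*(.027-e[2])/d[2]
    ang=np.degrees(np.arccos(g[0]@g[1])); print(((P[:2]-C)@u*1000).round(1),((P[:2]-C)@v*1000).round(1),ang,np.degrees(2*np.arcsin(.025/np.linalg.norm(P-e))))
im=cv2.imread("pics/w9.png");hsv=cv2.cvtColor(im,cv2.COLOR_BGR2HSV);m=cv2.inRange(hsv,(4,95,25),(20,255,255))
for x in(80,110,140,500,540):
    r=np.where(m[:345,x])[0];print(x,r.min(),r.max())
F=cast(i,[(56,226),(560,233)],.002)  # back line of field, should be mat x 110
print((F[:,:2]-C)@u*1000)
```

```text
119.8 18.6 15.615430112708763 15.884747890395783
121.2 -75.3 13.579085314401269 13.86925650080017
118.6 117.6 13.862124140766413 14.148761219886714
80 218 315
110 215 308
140 215 294
500 217 301
540 226 314
[110.25050733 108.99579635]
```

>>> play_rows(travel=[[0.1,0.02,-0.55],[0,0,-0.4],[0,0,-0.2],[0.2,0.04,-0.08],[0.5,0.09,-0.06],[0.6,0.11,-0.06],[0.6,0.11,-0.06],[0.6,0.11,-0.06],[0.4,0.075,-0.06],[0.2,0.04,-0.05],[0,0,0]], rotation=[[0,0,0],[0,0,0],[0,0,0],[0,0,0],[0,0,0],[0,0,0],[0,0,0],[0,0,0],[0,0,0],[0,0,0],[0,0,0]], claw=[8.5,8.5,8.5,8.5,8.5,8.5,8.5,8.5,8.5,8.5,8.5])

```text
time_s: 10.6
position: [0.6191, -0.0458, 0.0388]
tool_rot: [[0.003, -0.198, 0.98], [-0.003, 0.98, 0.198], [-1.0, -0.003, 0.002]]
ft_force: [-0.5, 0.8, 3.3]
grip_width: 0.0851
```

>>> play_rows(travel=[[0,0,0.8],[-0.9,-0.16,0.4],[-0.9,-0.16,0],[-0.1,-0.02,0],[0,0,0]], rotation=[[0,0,0],[0,0.005,0],[0,0,0],[0,0,0],[0,0,0]], claw=[8.5,8.5,8.5,8.5,8.5])

```text
time_s: 11.02
position: [0.5979, -0.0492, 0.0507]
tool_rot: [[-0.006, -0.199, 0.98], [-0.003, 0.98, 0.199], [-1.0, -0.001, -0.006]]
ft_force: [0.5, 0.1, 0.2]
grip_width: 0.0853
```

```bash
sed -i 's/m\[345:\]=0/m[325:]=0/' track.py;python3 track.py w10
```

```text
pin mat x 138.8 yaw 0.69 n45 h93 | tool mat x 130.3 y 26.5 off -8.4 z 0.0506 F [ 0.1  0.1 -0.6] tx [-0.006 -0.003] yaw 1.23 t 11.07
```

View pics/w10.png

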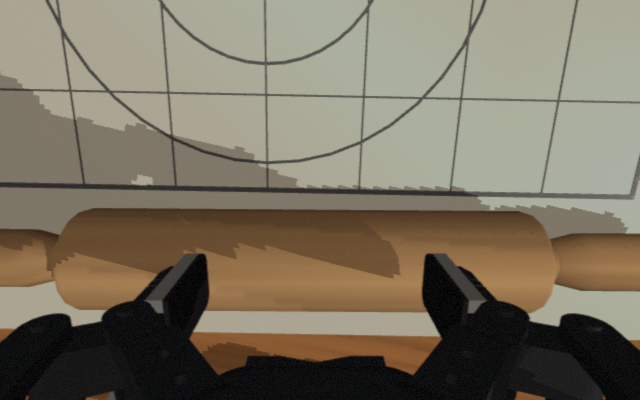

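The barrel now spans rows 210 to 310, wholly behind the field line at about mat x = 139 mm. One shorter stroke should centre it in the margin.

>>> play_rows(travel=[[0.1,0.02,-0.6],[0,0,-0.5],[0,0,-0.2],[0.2,0.04,-0.08],[0.5,0.09,-0.06],[0.6,0.11,-0.06],[0.6,0.11,-0.06],[0.4,0.075,-0.06],[0.2,0.04,-0.05],[0.1,0.02,-0.03],[0,0,0]], rotation=[[0,0,0],[0,0,0],[0,0,0],[0,0,0],[0,0,0],[0,0,0],[0,0,0],[0,0,0],[0,0,0],[0,0,0],[0,0,0]], claw=[8.5,8.5,8.5,8.5,8.5,8.5,8.5,8.5,8.5,8.5,8.5])

```text
time_s: 11.98
position: [0.6338, -0.0425, 0.0391]
tool_rot: [[0.013, -0.198, 0.98], [-0.002, 0.98, 0.198], [-1.0, -0.004, 0.013]]
ft_force: [0.2, 0.9, 3.9]
grip_width: 0.0851
```

>>> play_rows(travel=[[0,0,0.8],[0,0,1.5],[-0.5,-0.1,3.0],[-1.0,-0.2,3.5],[-2.0,-0.4,3.0],[-3.0,-0.5,2.0],[-3.5,-0.6,1.0],[-3.0,-0.6,0],[-2.0,-0.4,0],[-1.0,-0.2,0],[0,0,0],[0,0,0]], rotation=[[0,0,0],[0,0,0],[0,0,0],[0,0,0],[0,0,0],[0,0,0],[0,0,0],[0,0,0],[0,0,0],[0,0,0],[0,0,0],[0,0,0]], claw=[8.5,8.5,8.5,8.5,8.5,8.5,8.5,8.5,8.5,8.5,8.5,8.5])

```text
time_s: 12.98
position: [0.4644, -0.0723, 0.1916]
tool_rot: [[0.007, -0.2, 0.98], [-0.003, 0.98, 0.2], [-1.0, -0.004, 0.007]]
ft_force: [0.3, -0.4, 0.2]
grip_width: 0.0845
```

Run:
```python
from track import *
for n in("wrist","top"):
    i=env.camera_info(n);im=env.get_image(n)[:,:,::-1]
    if n=="top": im=cv2.resize(im[140:330,220:540],None,fx=2.5,fy=2.5,interpolation=cv2.INTER_CUBIC)
    cv2.imwrite(f"pics/f_{n}.png",im)
print(env.observe()["position"],env.observe()["time_s"],env.observe()["ft_force"])
```

```text
[ 0.46506184 -0.07218402  0.19126501] 13.0833 [ 1.07233473 -0.32315064  0.5159418 ]
```

View pics/f_wrist.png

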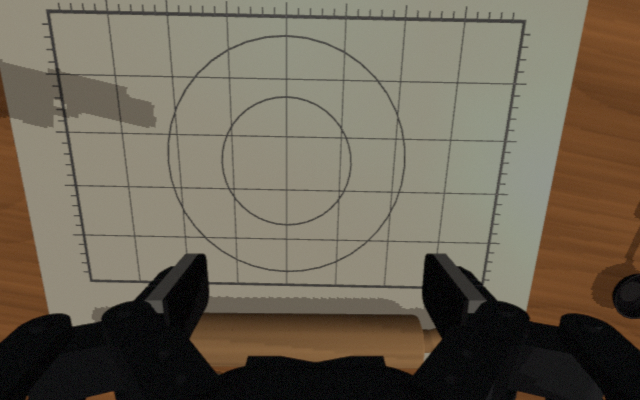

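View pics/f_top.png

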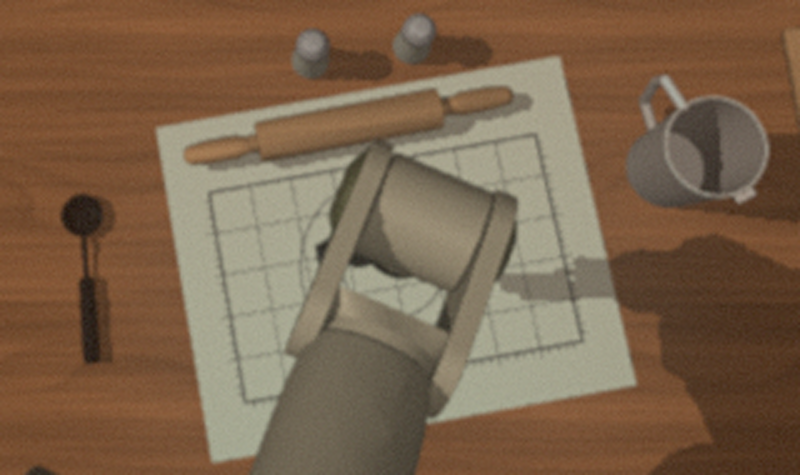

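The pin now lies on the margin: barrel ends are near (258,141) and (442,107) in the top crop, and the other objects haven't moved. I'll put numbers on that before handing in.

Run:
```python
from track import *
i=env.camera_info("top");b=lambda L:np.array(L)/2.5+[220,140]
P=cast(i,b([(258,141),(442,107),(187,153),(511,95)]),.027)[:,:2]
q=np.c_[(P-C)@u,(P-C)@v]*1000;print(q.round(1), np.degrees(np.arctan2(-(q[2]-q[3])[0],(q[2]-q[3])[1])))
S=cast(i,b([(312,40),(418,22)]),.09)[:,:2];print(S.round(3))
```

```text
[[ 155.1  129.1]
 [ 156.9  -93.5]
 [ 155.8  214.4]
 [ 156.7 -177.1]] 0.13488457220429625
[[ 0.71  -0.006]
 [ 0.731 -0.127]]
```

```bash
python3 -c "
from rig import env
print(env.close_job(),env.observe()['time_s'])"
```

```text
the job is handed in; nothing more can be done
the job is handed in; nothing more can be done
```

The pin now lies at rest in the middle of the plain back margin, and the job is handed in at about 13 s of the 54 s allowed.

I laid both open fingertips on top of the barrel, lifting clear to step back between strokes. It took six forward rolling strokes, with readings of up to about 6 N. The pin moved at about half the fingers' travel, as it should when rolling without sliding.

**Final check (top camera):**
- **Position:** the pin's axis is at mat x of about 155–157 mm, against a margin centre of 155 mm. The barrel therefore covers roughly 130–181 mm, inside the margin's 110–200 mm.
- **Angle:** it is within about 0.5° of parallel to the back edge.
- **Other things:** the shakers, jug and spoon look unmoved in the pictures. I picked the shaker points by eye, and did not measure the jug or spoon.
- **Robot:** the arm was lifted well clear, with almost no force reading.

**Disagreements:**
- **Wrist measurement:** late on, the worktop and fingers disturbed the wrist-camera reading of the pin. It gave 127.5 mm, then 117.8 mm after I restricted the mask. A reading by eye gave about 120 mm, and I used that.
- **Pin angle:** the wrist camera put the pin's yaw at about 0.7°, and the top camera at about 0.1°.
- **Last picture:** in the final wrist picture the fingers partly hide the pin, so the final figures rest on the top camera.

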